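# Complete a sampling kit and shut its case

### The job

Each sampling kit goes out with one yellow-lidded cup, one amber pot and one red-capped white bottle, each standing upright in a compartment of its own in the transport case. One of the three is already in the case: add only the two that are missing from the stock on the mat, leave the surplus stock and the blue-capped bottle standing where they are, and then swing the case's lid fully shut.

Things in the scene. Friction and masses are not known exactly. Their poses are not given: they have to be found in the camera images.
- cup_1_center (a point): Yellow-lidded sample cup, round, 60 mm high; white body tapering up to 42 mm across, ribbed yellow screw lid 49 mm across over the top 15 mm. One of two alike (cup_1 and cup_2); stands upright on the mat, or is the one article already in the case. About 60 g. The point is its centre, half-way up (30 mm above its underside); z is its upright axis.
- cup_2_center (a point): Yellow-lidded sample cup, round, 60 mm high; white body tapering up to 42 mm across, ribbed yellow screw lid 49 mm across over the top 15 mm. One of two alike (cup_1 and cup_2); stands upright on the mat, or is the one article already in the case. About 60 g. The point is its centre, half-way up (30 mm above its underside); z is its upright axis.
- pot_1_center (a point): Amber pot with a white lid, round, 75 mm high; amber body 40 mm across, white lid 39 mm across over the top 14 mm. One of two alike (pot_1 and pot_2); stands upright on the mat, or is the one article already in the case. About 70 g. The point is its centre, half-way up (37.5 mm above its underside); z is its upright axis.
- pot_2_center (a point): Amber pot with a white lid, round, 75 mm high; amber body 40 mm across, white lid 39 mm across over the top 14 mm. One of two alike (pot_1 and pot_2); stands upright on the mat, or is the one article already in the case. About 70 g. The point is its centre, half-way up (37.5 mm above its underside); z is its upright axis.
- bottle_1_center (a point): White bottle with a red cap, round, 104 mm high; straight body 48 mm across in its lower two thirds, sloping shoulder above it, red cap 31 mm across over the top 20 mm. One of two alike (bottle_1 and bottle_2); stands upright on the mat, or is the one article already in the case. About 110 g. The point is its centre, half-way up (52 mm above its underside); z is its upright axis.
- bottle_2_center (a point): White bottle with a red cap, round, 104 mm high; straight body 48 mm across in its lower two thirds, sloping shoulder above it, red cap 31 mm across over the top 20 mm. One of two alike (bottle_1 and bottle_2); stands upright on the mat, or is the one article already in the case. About 110 g. The point is its centre, half-way up (52 mm above its underside); z is its upright axis.
- blue_bottle_center (a point): White bottle with a blue cap, 44 mm across, 115 mm high, standing on the mat among the stock; it does not belong in this kit and stays where it is. The point is its centre, half-way up.
- case: Transport case, fixed to the desk: light grey base 150 (x) x 250 (y) x 50 mm high, floor and walls 4 mm thick, two dividers as high as the walls making three equal compartments side by side along y, each 142 mm (x) by 78 mm (y) inside and 46 mm deep. Origin: centre of the underside, on the desk top. x points from the front to the hinge side, y to the left, z up. With the lid shut there are 110 mm of height inside, so only upright articles standing on the floor fit.
- case_left (a point): Centre of the floor of the left compartment of the case (4 mm above the desk top); axes as the case.
- case_middle (a point): Centre of the floor of the middle compartment of the case (4 mm above the desk top); axes as the case.
- case_right (a point): Centre of the floor of the right compartment of the case (4 mm above the desk top); axes as the case.
- case_lid (a joint): Hinged lid of the case (clear plastic with pale grey edges, 150 x 250 mm, 68 mm deep hood, walls 3 mm): 0 rad = shut, flat on the base; grows as the front edge swings up and back, stop at 2.0; starts wide open at 1.75 to 1.95 (leaning back beyond upright). The hinge line runs along the case's y, 75 mm behind (+x) the case's origin and 50 mm above the desk. A stiff friction hinge: the lid stays where it is left and needs about 3 N at the free edge; it has no latch.
- lid_edge (a point): Middle of the outer top-front edge of the lid's hood: 150 mm from the hinge line along the lid's flat outer face and 68 mm outward from the lid's rim plane. When the lid is open this edge is at the upper back, and can be pulled forward from behind; the lid's own frame turns with it. In the lid's rim plane a 10 mm wide, 70 mm long dark thumb tab sticks out of the free edge.
- mat: Flat grey-green bench mat 220 (x) x 310 (y) x 4 mm, fixed to the desk, on which the stock stands (its top is 4 mm above the desk top). Only what stands on it is stock; the small cups far back on the desk are no part of the job. Origin: centre of its underside.

How it is judged:
At the end, for the whole second after the job is handed in: Case: exactly one cup, one pot, one red-capped bottle, one per compartment, on the floor (8 mm), upright (0.15 rad), released; lid shut (below 0.06 rad). Surplus articles and the blue-capped bottle upright (0.15 rad), within 40 mm of where they started ((((x of cup_1_center in the frame of case between -0.065 and 0.065 m and y of cup_1_center in the frame of case between -0.12 and 0.12 m and z of cup_1_center in the frame of case below 0.042 m and angle between cup_1_center's own z axis and vertical below 0.15 rad) and (distance of cup_2_center from where it was at the start of the episode below 0.04 m and angle between cup_2_center's own z axis and vertical below 0.15 rad and y of cup_2_center in the frame of case below -0.15 m)) or ((x of cup_2_center in the frame of case between -0.065 and 0.065 m and y of cup_2_center in the frame of case between -0.12 and 0.12 m and z of cup_2_center in the frame of case below 0.042 m and angle between cup_2_center's own z axis and vertical below 0.15 rad) and (distance of cup_1_center from where it was at the start of the episode below 0.04 m and angle between cup_1_center's own z axis and vertical below 0.15 rad and y of cup_1_center in the frame of case below -0.15 m))) and (((x of pot_1_center in the frame of case between -0.065 and 0.065 m and y of pot_1_center in the frame of case between -0.12 and 0.12 m and z of pot_1_center in the frame of case below 0.0495 m and angle between pot_1_center's own z axis and vertical below 0.15 rad) and (distance of pot_2_center from where it was at the start of the episode below 0.04 m and angle between pot_2_center's own z axis and vertical below 0.15 rad and y of pot_2_center in the frame of case below -0.15 m)) or ((x of pot_2_center in the frame of case between -0.065 and 0.065 m and y of pot_2_center in the frame of case between -0.12 and 0.12 m and z of pot_2_center in the frame of case below 0.0495 m and angle between pot_2_center's own z axis and vertical below 0.15 rad) and (distance of pot_1_center from where it was at the start of the episode below 0.04 m and angle between pot_1_center's own z axis and vertical below 0.15 rad and y of pot_1_center in the frame of case below -0.15 m))) and (((x of bottle_1_center in the frame of case between -0.065 and 0.065 m and y of bottle_1_center in the frame of case between -0.12 and 0.12 m and z of bottle_1_center in the frame of case below 0.064 m and angle between bottle_1_center's own z axis and vertical below 0.15 rad) and (distance of bottle_2_center from where it was at the start of the episode below 0.04 m and angle between bottle_2_center's own z axis and vertical below 0.15 rad and y of bottle_2_center in the frame of case below -0.15 m)) or ((x of bottle_2_center in the frame of case between -0.065 and 0.065 m and y of bottle_2_center in the frame of case between -0.12 and 0.12 m and z of bottle_2_center in the frame of case below 0.064 m and angle between bottle_2_center's own z axis and vertical below 0.15 rad) and (distance of bottle_1_center from where it was at the start of the episode below 0.04 m and angle between bottle_1_center's own z axis and vertical below 0.15 rad and y of bottle_1_center in the frame of case below -0.15 m))) and (y of cup_1_center in the frame of case between 0.041 and 0.123 m or y of cup_2_center in the frame of case between 0.041 and 0.123 m or y of pot_1_center in the frame of case between 0.041 and 0.123 m or y of pot_2_center in the frame of case between 0.041 and 0.123 m or y of bottle_1_center in the frame of case between 0.041 and 0.123 m or y of bottle_2_center in the frame of case between 0.041 and 0.123 m) and (y of cup_1_center in the frame of case between -0.041 and 0.041 m or y of cup_2_center in the frame of case between -0.041 and 0.041 m or y of pot_1_center in the frame of case between -0.041 and 0.041 m or y of pot_2_center in the frame of case between -0.041 and 0.041 m or y of bottle_1_center in the frame of case between -0.041 and 0.041 m or y of bottle_2_center in the frame of case between -0.041 and 0.041 m) and (y of cup_1_center in the frame of case between -0.123 and -0.041 m or y of cup_2_center in the frame of case between -0.123 and -0.041 m or y of pot_1_center in the frame of case between -0.123 and -0.041 m or y of pot_2_center in the frame of case between -0.123 and -0.041 m or y of bottle_1_center in the frame of case between -0.123 and -0.041 m or y of bottle_2_center in the frame of case between -0.123 and -0.041 m) and value of joint case_lid below 0.06 rad and distance of blue_bottle_center from where it was at the start of the episode below 0.04 m and angle between blue_bottle_center's own z axis and vertical below 0.15 rad); the robot touches nothing.
It also fails if it takes over 70 s, if anything falls off the work surface, if the arm or the gripper's body presses on something with over 40 N, if the wrist force passes 120 N, or if a joint passes its speed limit or range.

### The arm

A 6-joint arm with a two-finger parallel gripper is mounted at the origin on a cart in front of the work surface, level with it; the furniture and walls round the work are solid. World frame = base frame: x ahead of the robot, y to its left, z up, the work surface at z = 0. Lengths are in m, angles in rad, forces in N, time in s.
With the tool pointing down it reaches from about 0.4 to 0.825 m from the base axis. Payload 7 kg.
Tool frame: the origin (TCP) lies between the finger pads; the fingertips stand 11 mm ahead of it and the grasp point (between the pads) lies 8 mm behind it; x points along the fingers, z is the direction in which the jaws open and shut, and the axes are right-handed (so a half turn about x gives the same grasp; the last joint's range is limited). The gripper opens to 88 mm and grips with 3 to 60 N. Pads are 19 mm wide; open, the fingers measure 130 mm over their backs; the gripper's body (78 mm by 193 mm) begins 47 mm behind the grasp point.
Start: joints at [-0.957, 0.359, 0.012, 0, -1.224, -0.288], TCP at [0.216, -0.639, 0.238] pointing down, gripper open.
Joint ranges: [-3.07, 3.07], [-1.43, 2.12], [-1.02, 1.25], [-3.03, 1.67], [-3.05, -0], [-3.03, 3.03]. Speed limits (rad/s): [2.39, 2.39, 3.01, 3.14, 3.14, 3.14].

### API

Orientations are given as [roll, pitch, yaw] about the fixed x, y, z axes, in that order (R = Rz(yaw) Ry(pitch) Rx(roll)).
In Python, from station import arm gives the robot as it stands.
- The arm moves only by the tool jog_arm, never from a script. Its argument "motion" is a list of rows, each an object of numbers: "dx", "dy", "dz": the shift along the tool's x, y, z in m; "twist": the turn about the tool's x in degrees. In form: [{"dx": .., "dy": .., "dz": .., "twist": ..}, ...]. A call has 1 to 20 rows; each row is the pose to reach, as a shift and turn from the pose commanded when the call began, along the tool's axes at that moment; what a row does not reach only later rows make up. A row lasts 1/12 s, in which the tool goes at most 41.7 mm and 7.16 degrees, less where a joint would pass 70% of its speed; a pose out of reach is approached as far as the arm can. A call with a gripper value outside its range is refused whole. "gripper" is the finger opening in m, from 0 to 0.0876, set as the call begins (left out, the last holds). The fingers move at their own pace and stop on an object; "newtons" is the grip in N (left out, the last holds). Time passes only in rows, so rows that repeat a pose let the fingers close. It gives the time, the measured TCP pose, the force and the opening at its end, in the units of the state.
- arm.get_state(): the state, without advancing time (a new reading comes with each control period).
- arm.grab_frame(name): name is "scene" or "side" or "wrist"; returns the picture (400x640x3 uint8, red, green, blue); there is no depth.
- arm.camera_model(name): a dict with "camera_matrix" (3x3 intrinsics, pixels), "k1" (the pictures are not rectified: a ray, as slopes to the right and down, at radius r is drawn at 1 + k1 r^2 times it, then the intrinsics apply), "eye" and "attitude" of the camera in the world. Camera axes: x right, y down, z forward; pixel columns grow to the right and rows downward; lengths in m; the calibration is good to about 2 mm. A picture is of the moment at which its call begins: read the wrist's pose just before it. camera_model takes no time and is no camera call; for the wrist camera it gives the pose at the moment of the call.
- arm.job_done(): hands the job in, once; it reports no verdict.
The state is a dict: "t": time; "q": joint angles; "qd": joint speeds; "joint_efforts": joint torques, N m; "eef_pos": TCP position; "ee_rot": TCP orientation; "force": force on the tool from outside, world axes, zero at the start; "moment": the same for the moment, N m; "width": finger opening in m.
Only numpy, scipy, OpenCV 4.12 (cv2) and the standard library are available. Lean on these libraries where they do the work, as an engineer would, in place of code of your own. Each camera call takes 0.05 s, during which the arm holds its last target.

## Working session

There is one attempt and no reset: what is moved stays moved. The work goes in short steps, Python scripts to look and compute and a tool call to move; the robot and the scene stay as the last step left them, time stands still between calls to the robot, and variables do not carry over. Pictures are saved under pics/ and viewed, and the job is handed in when it is done.

Besides the shell and the picture viewer there is one more tool, called after "Call:" as a command line: name --argument value ..., lists and objects as JSON in quotes. jog_arm: Moves the arm, as the interface text tells. Its arguments: {"type":"object","properties":{"motion":{"type":"array"},"gripper":{"type":"number"},"newtons":{"type":"number"}},"required":["motion"]}

```bash
ls; mkdir -p pics
python3 - <<'E'
from station import arm
import cv2,numpy as np
np.set_printoptions(precision=4,suppress=True)
print(arm.get_state())
for n in ["scene","side","wrist"]:
    print(n,arm.camera_model(n))
    cv2.imwrite(f"pics/{n}0.png",arm.grab_frame(n)[:,:,::-1])
E
```

```text
pics
{'t': 0.0, 'q': array([-0.9569,  0.3594,  0.011 , -0.0004, -1.2241, -0.2881]), 'qd': array([ 0.0003,  0.0001, -0.0005,  0.0014, -0.0002, -0.0006]), 'joint_efforts': array([  0.0023, -58.2714,  29.3057,   6.9973,   0.0069,  -0.0001]), 'eef_pos': array([ 0.2159, -0.639 ,  0.2366]), 'ee_rot': array([0.0851, 1.5691, 1.9815]), 'force': array([-0.5749, -0.0848,  0.8512]), 'moment': array([ 0.0186, -0.0437,  0.0252]), 'width': 0.08778507577590071}
scene {'camera_matrix': array([[455.8991,   0.    , 312.8919],
       [  0.    , 455.8991, 196.9641],
       [  0.    ,   0.    ,   1.    ]]), 'k1': -0.07551477329900347, 'eye': array([0.151 , 0.7382, 0.7843]), 'attitude': array([-2.2749, -0.0003, -2.7357])}
side {'camera_matrix': array([[414.1362,   0.    , 321.1061],
       [  0.    , 414.1362, 195.2607],
       [  0.    ,   0.    ,   1.    ]]), 'k1': 0.004538368126077248, 'eye': array([0.5879, 0.7121, 0.9029]), 'attitude': array([-2.3834,  0.0001,  2.9736])}
wrist {'camera_matrix': array([[305.6605,   0.    , 321.9779],
       [  0.    , 305.6605, 204.6381],
       [  0.    ,   0.    ,   1.    ]]), 'k1': -0.020783994383342674, 'eye': array([ 0.1434, -0.6638,  0.3841]), 'attitude': array([ 2.8587, -0.0032,  1.8966])}
```

View pics/scene0.png

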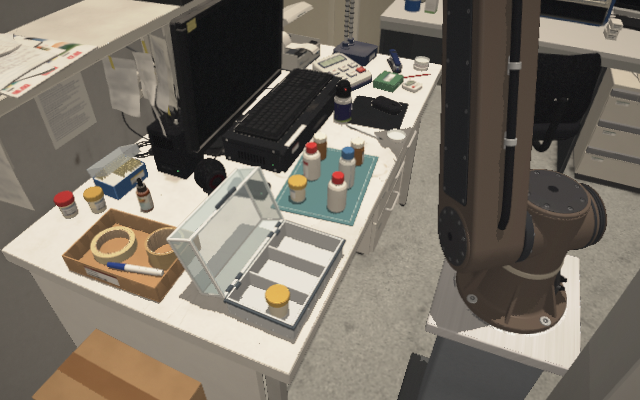

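View pics/side0.png

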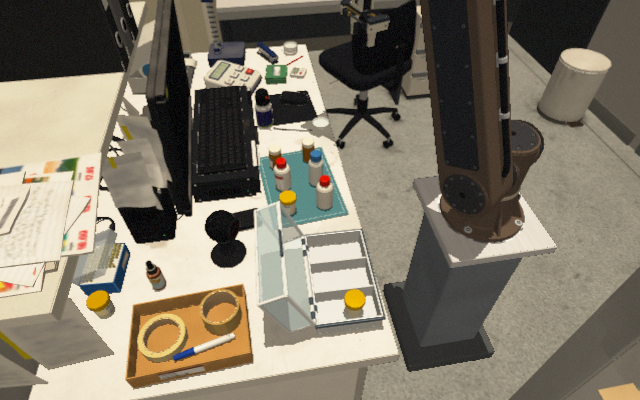

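View pics/wrist0.png

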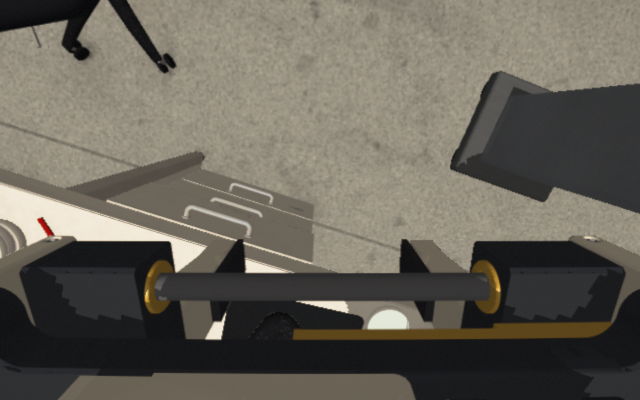

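```bash
cat > h.py <<'E'
from station import arm
import cv2,numpy as np
from scipy.spatial.transform import Rotation as Ro
np.set_printoptions(precision=4,suppress=True)
def Rm(a): return Ro.from_euler('xyz',a).as_matrix()
def K(m): return m['camera_matrix'],np.array([m['k1'],0,0,0,0.])
def ray(m,uv):
    k,d=K(m)
    p=cv2.undistortPoints(np.array([[uv]],float),k,d)[0,0]
    return Rm(m['attitude'])@np.array([p[0],p[1],1.])
def onz(m,uv,z):
    r=ray(m,uv); return m['eye']+r*(z-m['eye'][2])/r[2]
def proj(m,P):
    R=Rm(m['attitude']); P=np.atleast_2d(P).astype(float)
    rv=cv2.Rodrigues(R.T)[0]; k,d=K(m)
    return cv2.projectPoints(P,rv,-R.T@m['eye'],k,d)[0][:,0]
def tri(ms,uvs):
    A=0;b=0;
    for m,uv in zip(ms,uvs):
        r=ray(m,uv); r/=np.linalg.norm(r); Q=np.eye(3)-np.outer(r,r); A=A+Q; b=b+Q@m['eye']
    p=np.linalg.solve(A,b)
    return p
def blobs(im,lo,hi,amin=15):
    h=cv2.cvtColor(im,cv2.COLOR_RGB2HSV); M=cv2.inRange(h,np.array(lo),np.array(hi))
    n,l,s,c=cv2.connectedComponentsWithStats(M)
    return [(c[i].round(1),s[i].tolist()) for i in range(1,n) if s[i,4]>=amin]
def rd(n): return cv2.imread(n)[:,:,::-1].copy()
E
python3 - <<'E'
from h import *
for n,b in [("scene",(150,110,400,340)),("side",(230,120,400,340))]:
    im=rd(f"pics/{n}0.png")
    for c,lo,hi in [("yel",(18,120,100),(30,255,255)),("red",(172,140,80),(180,255,255)),("red0",(0,170,80),(5,255,255)),("blue",(98,120,80),(115,255,255)),("amber",(6,110,40),(16,255,220)),("mat",(82,60,50),(97,255,220))]:
        for x in blobs(im,lo,hi):
            if b[0]<x[0][0]<b[2] and b[1]<x[0][1]<b[3]: print(n,c,x)
    cr=im[b[1]:b[3],b[0]:b[2]]
    s=min(800/cr.shape[1],600/cr.shape[0])
    cv2.imwrite(f"pics/{n}0c.png",cv2.resize(cr,None,fx=s,fy=s,interpolation=cv2.INTER_CUBIC)[:,:,::-1]); print(s)
E
```

```text
scene yel (array([297.1, 181.9]), [288, 175, 19, 15, 226])
scene yel (array([277.2, 295.4]), [266, 284, 24, 24, 447])
scene red0 (array([310.9, 147.1]), [307, 142, 10, 11, 79])
scene red0 (array([337.6, 177.4]), [333, 172, 11, 12, 108])
scene blue (array([347.9, 149.5]), [343, 147, 11, 6, 43])
scene amber (array([321.7, 149.3]), [315, 142, 11, 17, 106])
scene amber (array([358.6, 155.5]), [355, 147, 9, 18, 113])
scene amber (array([163.2, 248.6]), [155, 244, 17, 9, 104])
scene mat (array([328.7, 189. ]), [279, 151, 94, 69, 1980])
scene mat (array([341. , 203.6]), [280, 157, 98, 69, 275])
scene mat (array([295.8, 167. ]), [292, 160, 9, 15, 15])
scene mat (array([299.6, 170.3]), [296, 165, 7, 9, 35])
scene mat (array([281.5, 191. ]), [277, 183, 10, 17, 20])
2.608695652173913
side yel (array([287.2, 197.5]), [279, 190, 17, 16, 219])
side yel (array([354.2, 299.4]), [344, 289, 21, 22, 372])
side red0 (array([280.7, 162.5]), [276, 158, 10, 10, 87])
side red0 (array([324.2, 180.3]), [320, 175, 10, 12, 93])
side blue (array([315.4, 155.4]), [311, 150, 10, 12, 100])
side amber (array([306.8, 152.6]), [303, 148, 11, 13, 45])
side amber (array([274.9, 160.4]), [270, 156, 11, 12, 36])
side mat (array([309.4, 191.2]), [282, 148, 66, 76, 1833])
side mat (array([268.8, 180.6]), [258, 157, 23, 47, 455])
2.727272727272727
```

View pics/scene0c.png

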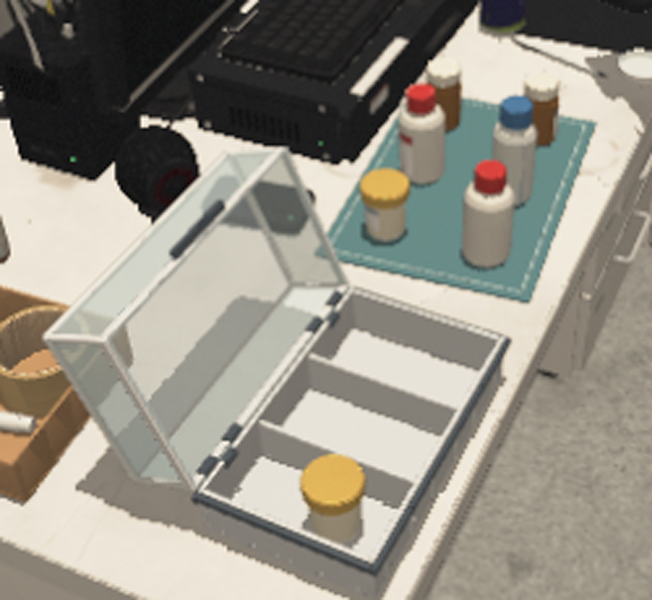

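View pics/side0c.png

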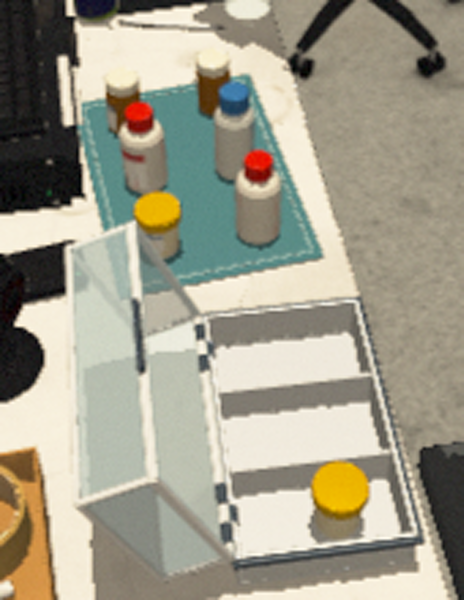

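Run:
```python
from h import *
a,b=arm.camera_model("scene"),arm.camera_model("side")
for n,u,v,z in [("redA",(310.9,147.1),(280.7,162.5),.1),("redB",(337.6,177.4),(324.2,180.3),.1),("cupmat",(297.1,181.9),(287.2,197.5),.06),("cupcase",(277.2,295.4),(354.2,299.4),.06)]:
    print(n,tri([a,b],[u,v]),onz(a,u,z),onz(b,v,z))
print(proj(a,tri([a,b],[(310.9,147.1),(280.7,162.5)])))
```

```text
redA [ 0.5539 -0.1854  0.1012] [ 0.5548 -0.1886  0.1   ] [ 0.5541 -0.1855  0.1   ]
redB [ 0.4427 -0.0933  0.0997] [ 0.4426 -0.0938  0.1   ] [ 0.4429 -0.0923  0.1   ]
cupmat [ 0.5489 -0.0851  0.0581] [ 0.548  -0.0841  0.06  ] [ 0.5492 -0.0823  0.06  ]
cupcase [0.4345 0.2562 0.0585] [0.434  0.2565 0.06  ] [0.435  0.2577 0.06  ]
[[310.7405 147.3974]]
```

Run:
```python
from h import *
a,b=arm.camera_model("scene"),arm.camera_model("side")
S=lambda x,y:(x/2.6087+150-.3,y/2.6087+110-.3)
D=lambda x,y:(x/2.72727+230-.3,y/2.72727+120-.3)
for n,u,v,z in [("blue",(517,112),(235,98),.108),("potL",(445,75),(122,82),.072),("potR",(542,85),(212,68),.072),
 ("potLtop",(445,68),(122,76),.079),("potRtop",(542,77),(212,61),.079),
 ("front-left",(375,570),(418,540),.05),("front-right",(507,342),(358,300),.05),("hinge-left",(197,495),(237,562),.05),("hingeR",(350,288),(206,315),.05),
 ("lidR",(287,150),(136,225),.2),("lidL",(105,340),(155,480),.2)]:
    print(n,tri([a,b],[S(*u),D(*v)]),onz(a,S(*u),z)[:2],onz(b,D(*v),z)[:2])
for n,u,v in [("mat fr",(530,298),(322,255))]: print(n,onz(a,S(*u),.004),onz(b,D(*v),.004))
```

```text
blue [ 0.4507 -0.1875  0.1105] [ 0.4519 -0.1923] [ 0.4506 -0.1891]
potL [ 0.566  -0.2818  0.0689] [ 0.5642 -0.2772] [ 0.566  -0.2783]
potR [ 0.4603 -0.2931  0.0717] [ 0.4605 -0.3006] [ 0.4621 -0.2857]
potLtop [ 0.5653 -0.2798  0.0793] [ 0.5655 -0.2801] [ 0.5653 -0.2804]
potRtop [ 0.4603 -0.2913  0.0832] [ 0.4625 -0.3052] [ 0.4614 -0.2896]
front-left [0.3783 0.3025 0.0427] [0.376  0.3059] [0.3803 0.3069]
front-right [0.3694 0.0528 0.0464] [0.3683 0.0554] [0.3705 0.0562]
hinge-left [0.5281 0.3001 0.0492] [0.5278 0.2999] [0.5283 0.3011]
hingeR [0.518  0.0548 0.057 ] [0.5216 0.0478] [0.5175 0.0498]
lidR [0.5741 0.0492 0.1886] [0.5663 0.0605] [0.5746 0.0615]
lidL [0.5851 0.2964 0.1895] [0.5777 0.3026] [0.5854 0.304 ]
mat fr [ 0.382  -0.0504  0.004 ] [ 0.3821 -0.0445  0.004 ]
```

```bash
cat >> h.py <<'E'
def to(x,y,z,jaw=None):
    """shift in tool axes from the current pose to a world TCP; jaw = wanted world angle (deg) of tool z"""
    s=arm.get_state(); R=Rm(s['ee_rot']); d=R.T@(np.array([x,y,z])-s['eef_pos'])
    a=np.degrees(np.arctan2(R[1,2],R[0,2]))
    o=f"t {s['t']:.2f} pos {s['eef_pos']} f {s['force'].round(1)} w {s['width']:.4f} shift {d.round(4)} jawang {a:.1f} q6 {s['q'][5]:.2f}"
    if jaw is not None:
        # turning by +t about tool x (down) lowers world angle by t
        t=(a-jaw+90)%180-90; o+=f" twist {t:.1f}"
    print(o)
E
python3 - <<'E'
from h import *
s=arm.get_state(); print(Rm(s['ee_rot']))
to(.443,-.093,.20,0)
b=arm.camera_model("side"); a=arm.camera_model("scene")
for uv in [(225,215),(228,250),(245,250),(250,215)]: print(uv,onz(b,uv,0)[:2],onz(b,uv,.1)[:2])
print(proj(b,[[.66,.177,.1],[.70,.177,.1],[.7,.177,.2]]))
E
```

```text
[[-0.0005 -0.9474 -0.32  ]
 [ 0.0011 -0.32    0.9474]
 [-1.      0.0002  0.0013]]
t 0.15 pos [ 0.2159 -0.6392  0.2369] f [-0.   0.2  0. ] w 0.0876 shift [ 0.0374 -0.3899  0.4448] jawang 108.7 q6 -0.29 twist -71.3
(225, 215) [ 0.7303 -0.1002] [ 0.7145 -0.0102]
(228, 250) [0.7236 0.0258] [0.7086 0.1018]
(245, 250) [0.6789 0.0334] [0.6688 0.1086]
(250, 215) [ 0.6595 -0.0881] [0.6516 0.0005]
[[250.2091 273.8283]
 [232.3398 276.3806]
 [224.8473 250.1088]]
```

Call:
jog_arm --motion '[{"dx":0.0,"dy":-0.39,"dz":0.445,"twist":-71.3},{"dx":0.0,"dy":-0.39,"dz":0.445,"twist":-71.3},{"dx":0.0,"dy":-0.39,"dz":0.445,"twist":-71.3},{"dx":0.0,"dy":-0.39,"dz":0.445,"twist":-71.3},{"dx":0.0,"dy":-0.39,"dz":0.445,"twist":-71.3},{"dx":0.0,"dy":-0.39,"dz":0.445,"twist":-71.3},{"dx":0.0,"dy":-0.39,"dz":0.445,"twist":-71.3},{"dx":0.067,"dy":-0.39,"dz":0.445,"twist":-71.3},{"dx":0.067,"dy":-0.39,"dz":0.445,"twist":-71.3},{"dx":0.067,"dy":-0.39,"dz":0.445,"twist":-71.3},{"dx":0.067,"dy":-0.39,"dz":0.445,"twist":-71.3},{"dx":0.067,"dy":-0.39,"dz":0.445,"twist":-71.3},{"dx":0.067,"dy":-0.39,"dz":0.445,"twist":-71.3},{"dx":0.067,"dy":-0.39,"dz":0.445,"twist":-71.3},{"dx":0.067,"dy":-0.39,"dz":0.445,"twist":-71.3},{"dx":0.067,"dy":-0.39,"dz":0.445,"twist":-71.3},{"dx":0.067,"dy":-0.39,"dz":0.445,"twist":-71.3}]' --gripper 0.06

```text
t: 1.57
eef_pos: [0.443, -0.0922, 0.1702]
ee_rot: [0.164, 1.57, -2.976]
force: [-0.7, -1.0, 0.4]
width: 0.0597
```

Run:
```python
from h import *
to(.443,-.093,.092,0)
w=arm.camera_model("wrist"); im=arm.grab_frame("wrist"); cv2.imwrite("pics/w1.png",im[:,:,::-1])
print(w, proj(w,[[.443,-.093,.108],[.451,-.188,.119]]))
to(.443,-.093,.092,0)
```

```text
t 1.57 pos [ 0.443  -0.0922  0.1702] f [-0.7 -1.   0.4] w 0.0597 shift [ 0.0782  0.0008 -0.0001] jawang -179.9 q6 -0.23 twist 0.1
{'camera_matrix': array([[305.6605,   0.    , 321.9779],
       [  0.    , 305.6605, 204.6381],
       [  0.    ,   0.    ,   1.    ]]), 'k1': -0.020783994383342674, 'eye': array([ 0.4425, -0.1682,  0.3176]), 'attitude': array([ 2.8566, -0.0023, -3.1396])} [[320.3466 222.8018]
 [307.2107  81.3431]]
t 1.62 pos [ 0.4428 -0.0929  0.1704] f [0.3 0.2 0. ] w 0.0597 shift [ 0.0784  0.0001 -0.0002] jawang -180.0 q6 -0.23 twist 0.0
```

View pics/w1.png

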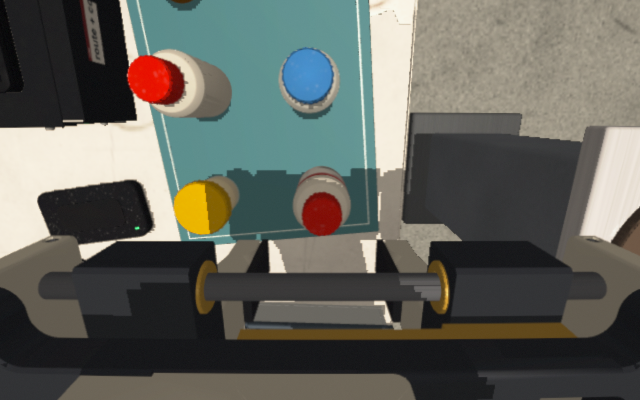

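Run:
```python
from h import *
im=rd("pics/w1.png")
w={'camera_matrix':arm.camera_model("wrist")['camera_matrix'],'k1':-0.020784,'eye': np.array([ 0.4425, -0.1682,  0.3176]), 'attitude': np.array([ 2.8566, -0.0023, -3.1396])}
for lo,hi in [((0,170,80),(5,255,255)),((98,120,80),(115,255,255)),((18,120,100),(30,255,255))]:
    for c,s in blobs(im,lo,hi,100): print(c,s)
for uv,z in [((322,214),.108),((322,214),.1),((309,75),.119),((181,0),.079)]: print(onz(w,uv,z))
```

```text
[155.   79.8] [127, 55, 57, 49, 2130]
[321.5 213.9] [302, 193, 40, 43, 1326]
[307.4  75. ] [283, 47, 50, 57, 2192]
[201.6 206.8] [174, 180, 58, 55, 2418]
[444.5 288.9] [439, 263, 10, 50, 242]
[198.9 289.6] [196, 265, 10, 48, 183]
[ 0.4419 -0.0998  0.108 ]
[ 0.4418 -0.0971  0.1   ]
[ 0.4499 -0.1916  0.119 ]
[ 0.539  -0.2448  0.079 ]
```

Call:
jog_arm --motion '[{"dx":0.03,"dy":0.0035,"dz":0},{"dx":0.06,"dy":0.0035,"dz":0},{"dx":0.078,"dy":0.0035,"dz":0},{"dx":0.078,"dy":0.0035,"dz":0},{"dx":0.078,"dy":0.0035,"dz":0}]'

```text
invalid input
```

Call:
jog_arm --motion '[{"dx":0,"dy":0,"dz":0},{"dx":0,"dy":0,"dz":0},{"dx":0,"dy":0,"dz":0},{"dx":0,"dy":0,"dz":0},{"dx":0,"dy":0,"dz":0},{"dx":0,"dy":0,"dz":0},{"dx":0,"dy":0,"dz":0},{"dx":0,"dy":0,"dz":0}]' --gripper 0.015 --newtons 25

```text
invalid input
```

Call:
jog_arm --motion '[{"dx":-0.02},{"dx":-0.05},{"dx":-0.08},{"dx":-0.08}]'

```text
invalid input
```

Run:
```python
from h import *
im=arm.grab_frame("wrist"); cv2.imwrite("pics/w2.png",im[:,:,::-1])
im=arm.grab_frame("side")[80:320,200:440]; cv2.imwrite("pics/s2.png",cv2.resize(im,None,fx=2.4,fy=2.4)[:,:,::-1])
to(.426,.178,.17,0)
```

```text
t 1.72 pos [ 0.4428 -0.0937  0.1707] f [ 0.3 -0.  -0.5] w 0.0600 shift [ 0.0007 -0.2717  0.0172] jawang 179.9 q6 -0.23 twist -0.1
```

View pics/s2.png

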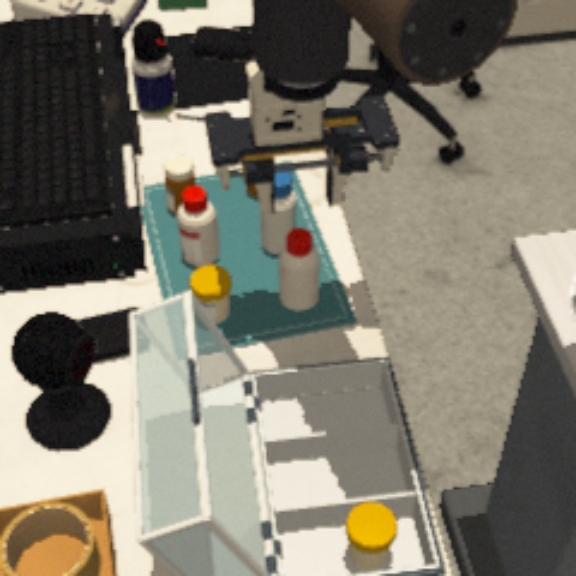

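View pics/w2.png

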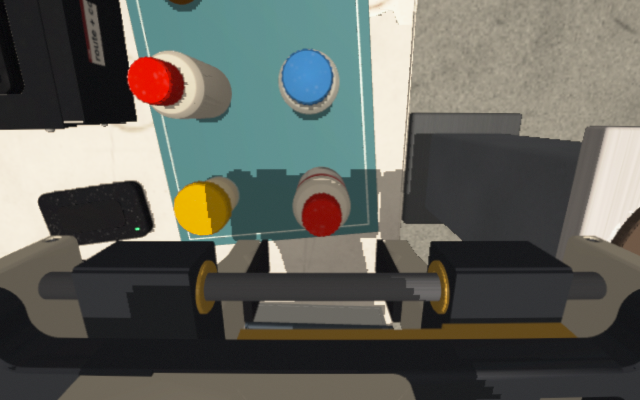

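Call:
jog_arm --motion '[{"dx":0.03,"dy":0.003,"dz":0,"twist":0},{"dx":0.06,"dy":0.003,"dz":0,"twist":0},{"dx":0.078,"dy":0.003,"dz":0,"twist":0},{"dx":0.078,"dy":0.003,"dz":0,"twist":0},{"dx":0.078,"dy":0.003,"dz":0,"twist":0}]'

```text
t: 2.13
eef_pos: [0.4425, -0.0971, 0.0925]
ee_rot: [0.355, 1.569, -2.789]
force: [1.1, 0.3, 0.9]
width: 0.0604
```

Call:
jog_arm --motion '[{"dx":0,"dy":0,"dz":0,"twist":0},{"dx":0,"dy":0,"dz":0,"twist":0},{"dx":0,"dy":0,"dz":0,"twist":0},{"dx":0,"dy":0,"dz":0,"twist":0},{"dx":0,"dy":0,"dz":0,"twist":0},{"dx":0,"dy":0,"dz":0,"twist":0},{"dx":0,"dy":0,"dz":0,"twist":0},{"dx":0,"dy":0,"dz":0,"twist":0}]' --gripper 0.015 --newtons 25

```text
t: 2.8
eef_pos: [0.4441, -0.0959, 0.0935]
ee_rot: [-3.127, 1.569, 0.014]
force: [0.0, 0.0, 6.5]
width: 0.0325
```

Call:
jog_arm --motion '[{"dx":-0.02,"dy":0,"dz":0,"twist":0},{"dx":-0.05,"dy":0,"dz":0,"twist":0},{"dx":-0.08,"dy":0,"dz":0,"twist":0},{"dx":-0.08,"dy":0,"dz":0,"twist":0}]'

```text
t: 3.13
eef_pos: [0.4459, -0.096, 0.1777]
ee_rot: [-3.129, 1.563, 0.013]
force: [1.7, 0.3, -1.2]
width: 0.0298
```

Run:
```python
from h import *
im=arm.grab_frame("wrist"); cv2.imwrite("pics/w3.png",im[:,:,::-1])
im=arm.grab_frame("scene")[80:320,200:440]; cv2.imwrite("pics/s3.png",cv2.resize(im,None,fx=2.4,fy=2.4)[:,:,::-1])
to(.426,.178,.18,0)
```

```text
t 3.23 pos [ 0.4434 -0.0958  0.1734] f [-0.3  0.3 -1.6] w 0.0297 shift [-0.0064 -0.2738  0.0176] jawang 180.0 q6 -0.22 twist -0.0
```

View pics/s3.png

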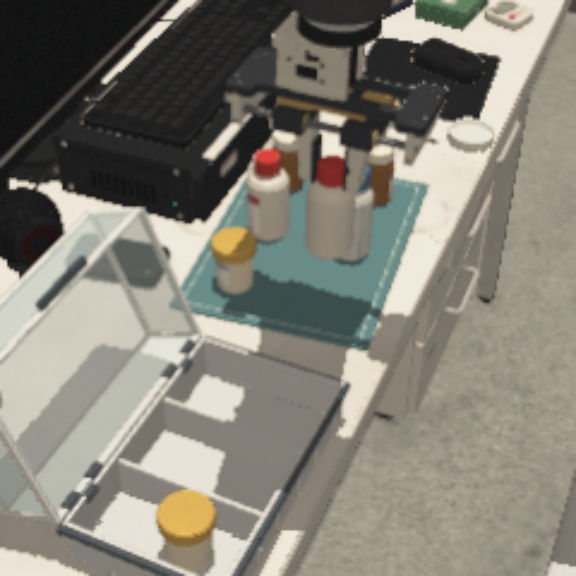

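View pics/w3.png

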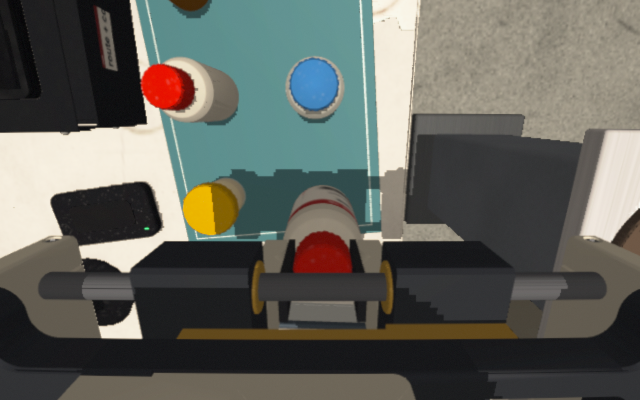

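Call:
jog_arm --motion '[{"dx":-0.02,"dy":-0.03,"dz":0.0,"twist":0},{"dx":-0.02,"dy":-0.07,"dz":0.008,"twist":0},{"dx":-0.02,"dy":-0.11,"dz":0.015,"twist":0},{"dx":-0.02,"dy":-0.15,"dz":0.018,"twist":0},{"dx":-0.02,"dy":-0.19,"dz":0.018,"twist":0},{"dx":-0.02,"dy":-0.225,"dz":0.018,"twist":0},{"dx":-0.02,"dy":-0.255,"dz":0.018,"twist":0},{"dx":-0.02,"dy":-0.274,"dz":0.018,"twist":0},{"dx":-0.02,"dy":-0.274,"dz":0.018,"twist":0},{"dx":-0.02,"dy":-0.274,"dz":0.018,"twist":0}]'

```text
t: 4.07
eef_pos: [0.4242, 0.1784, 0.1909]
ee_rot: [0.676, 1.567, -2.464]
force: [-0.1, 0.3, -1.4]
width: 0.0298
```

Run:
```python
from h import *
im=arm.grab_frame("scene")[100:340,160:400]; cv2.imwrite("pics/s4.png",cv2.resize(im,None,fx=2.4,fy=2.4)[:,:,::-1])
im=arm.grab_frame("side")[150:350,240:440]; cv2.imwrite("pics/t4.png",cv2.resize(im,None,fx=2.9,fy=2.9)[:,:,::-1])
im=arm.grab_frame("wrist"); cv2.imwrite("pics/w4.png",im[:,:,::-1])
to(.426,.178,.093,0)
```

```text
t 4.22 pos [0.4247 0.177  0.1917] f [-0.7 -0.5 -1.6] w 0.0297 shift [ 0.0987 -0.0011 -0.0014] jawang 179.9 q6 -0.83 twist -0.1
```

View pics/s4.png

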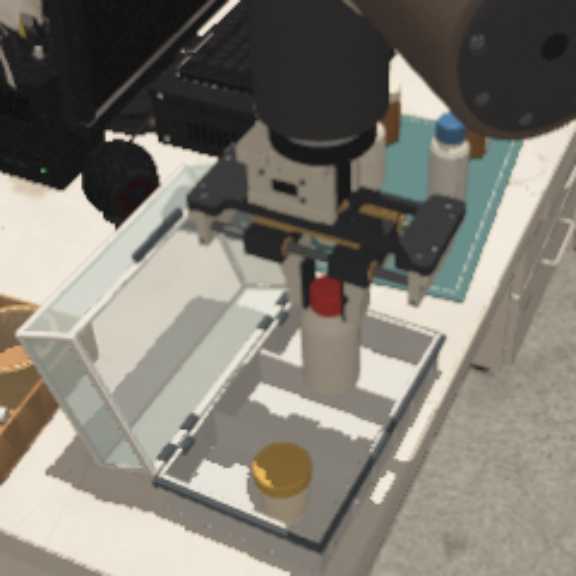

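View pics/t4.png

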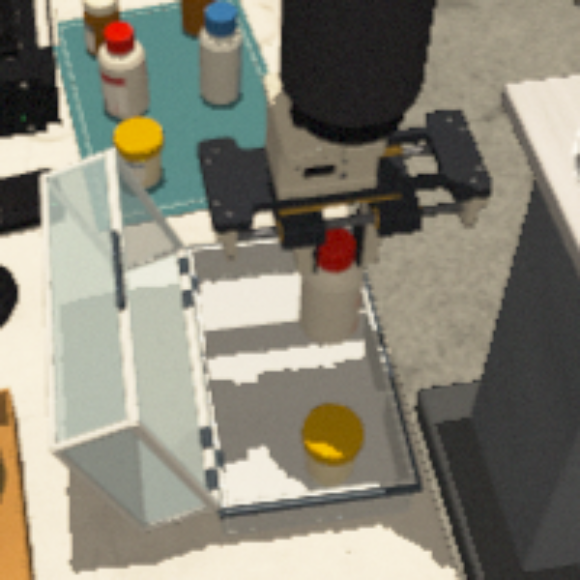

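View pics/w4.png

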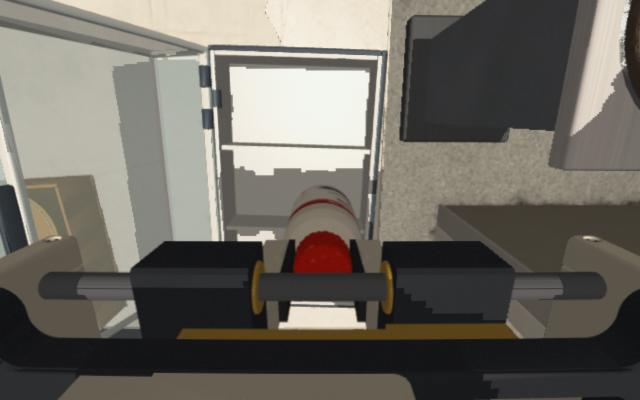

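Run:
```python
from h import *
w=arm.camera_model("wrist"); print(w['eye'])
for n,uv in [("r-hinge",(210,47)),("r-front",(384,52)),("div1 L",(225,147)),("div1 R",(367,148)),("div2",(232,219)),("div2 r",(368,222))]: print(n,onz(w,uv,.05))
```

```text
[0.4239 0.1012 0.3392]
r-hinge [0.5196 0.0438 0.05  ]
r-front [0.3694 0.0481 0.05  ]
div1 L [0.5139 0.1292 0.05  ]
div1 R [0.381  0.1304 0.05  ]
div2 [0.5133 0.2004 0.05  ]
div2 r [0.3771 0.2038 0.05  ]
```

Call:
jog_arm --motion '[{"dx":0,"dy":0.0035,"dz":0,"twist":0},{"dx":0.03,"dy":0.0035,"dz":0,"twist":0},{"dx":0.06,"dy":0.0035,"dz":0,"twist":0},{"dx":0.08,"dy":0.0035,"dz":0,"twist":0},{"dx":0.088,"dy":0.0035,"dz":0,"twist":0},{"dx":0.09,"dy":0.0035,"dz":0,"twist":0},{"dx":0.09,"dy":0.0035,"dz":0,"twist":0}]'

```text
t: 4.8
eef_pos: [0.4256, 0.1741, 0.1028]
ee_rot: [1.567, 1.57, -1.576]
force: [-0.6, 0.1, -1.6]
width: 0.0298
```

Call:
jog_arm --motion '[{"dx":0.002,"dy":0,"dz":0,"twist":0},{"dx":0.004,"dy":0,"dz":0,"twist":0},{"dx":0.004,"dy":0,"dz":0,"twist":0}]'

```text
t: 5.05
eef_pos: [0.4256, 0.1748, 0.0992]
ee_rot: [-2.322, 1.569, 0.819]
force: [-0.0, -0.9, -0.5]
width: 0.0299
```

Call:
jog_arm --motion '[{"dx":0.002,"dy":0,"dz":0,"twist":0},{"dx":0.003,"dy":0,"dz":0,"twist":0},{"dx":0.003,"dy":0,"dz":0,"twist":0}]'

```text
t: 5.3
eef_pos: [0.4258, 0.1749, 0.0967]
ee_rot: [-2.693, 1.569, 0.449]
force: [-2.5, -0.7, 9.3]
width: 0.0301
```

Run:
```python
from h import *
im=arm.grab_frame("scene")[100:340,160:400]; cv2.imwrite("pics/s5.png",cv2.resize(im,None,fx=2.4,fy=2.4)[:,:,::-1])
to(.426,.178,.093,0)
```

```text
t 5.35 pos [0.4258 0.1749 0.0967] f [-2.5 -1.5  8.7] w 0.0298 shift [ 0.0037 -0.0031 -0.0002] jawang -180.0 q6 -0.82 twist 0.0
```

View pics/s5.png

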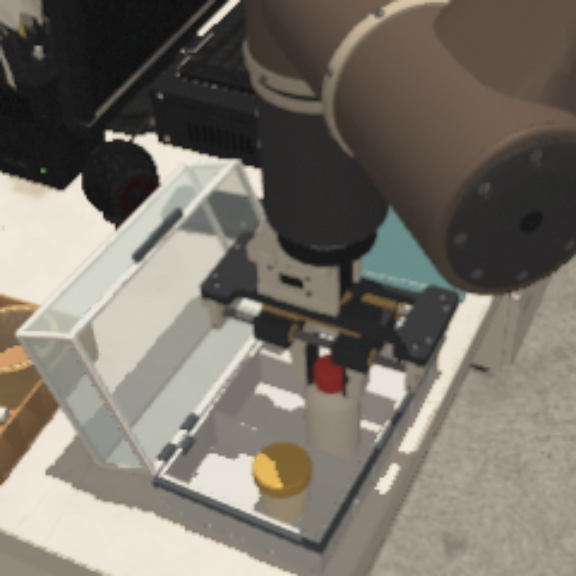

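Call:
jog_arm --motion '[{"dx":0,"dy":0,"dz":0,"twist":0},{"dx":0,"dy":0,"dz":0,"twist":0},{"dx":0,"dy":0,"dz":0,"twist":0},{"dx":0,"dy":0,"dz":0,"twist":0},{"dx":-0.03,"dy":0,"dz":0,"twist":0},{"dx":-0.07,"dy":0,"dz":0,"twist":0},{"dx":-0.1,"dy":0,"dz":0,"twist":0},{"dx":-0.1,"dy":0.04,"dz":0,"twist":0},{"dx":-0.1,"dy":0.08,"dz":-0.005,"twist":0},{"dx":-0.1,"dy":0.12,"dz":-0.01,"twist":0},{"dx":-0.1,"dy":0.16,"dz":-0.015,"twist":0},{"dx":-0.1,"dy":0.2,"dz":-0.02,"twist":0},{"dx":-0.1,"dy":0.24,"dz":-0.025,"twist":0},{"dx":-0.1,"dy":0.28,"dz":-0.03,"twist":0},{"dx":-0.1,"dy":0.32,"dz":-0.035,"twist":0},{"dx":-0.1,"dy":0.36,"dz":-0.035,"twist":0},{"dx":-0.1,"dy":0.385,"dz":-0.035,"twist":0},{"dx":-0.1,"dy":0.4,"dz":-0.035,"twist":0},{"dx":-0.1,"dy":0.4,"dz":-0.035,"twist":0}]' --gripper 0.065

```text
t: 6.93
eef_pos: [0.4596, -0.2282, 0.195]
ee_rot: [0.198, 1.57, -2.947]
force: [0.2, -0.4, -0.5]
width: 0.0653
```

Run:
```python
from h import *
im=arm.grab_frame("scene")[100:340,160:400]; cv2.imwrite("pics/s6.png",cv2.resize(im,None,fx=2.4,fy=2.4)[:,:,::-1])
im=arm.grab_frame("side")[150:350,240:440]; cv2.imwrite("pics/t6.png",cv2.resize(im,None,fx=2.9,fy=2.9)[:,:,::-1])
w=arm.camera_model("wrist")
im=arm.grab_frame("wrist"); cv2.imwrite("pics/w6.png",im[:,:,::-1])
print(w['eye'],w['attitude'],proj(w,[.46,-.291,.079]))
to(.46,-.291,.093,0)
```

```text
[ 0.4587 -0.3021  0.3425] [ 2.8562 -0.0021  3.1392] [[319.7698 128.912 ]]
t 7.08 pos [ 0.4598 -0.2255  0.1953] f [0.3 0.9 0.2] w 0.0648 shift [ 0.1023  0.0655 -0.0004] jawang 179.9 q6 0.07 twist -0.1
```

View pics/s6.png

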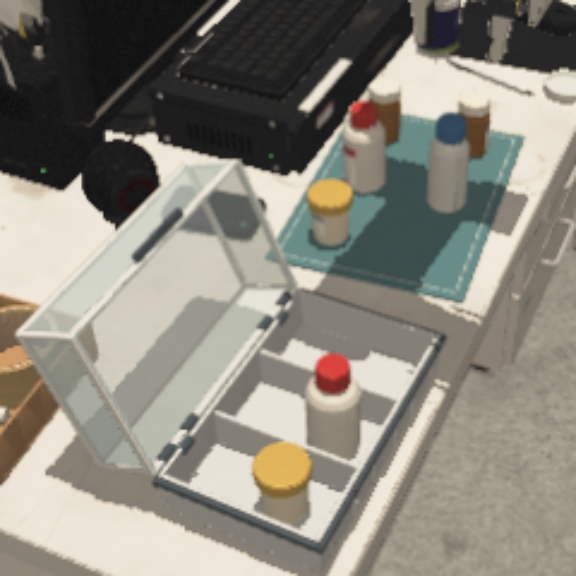

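View pics/t6.png

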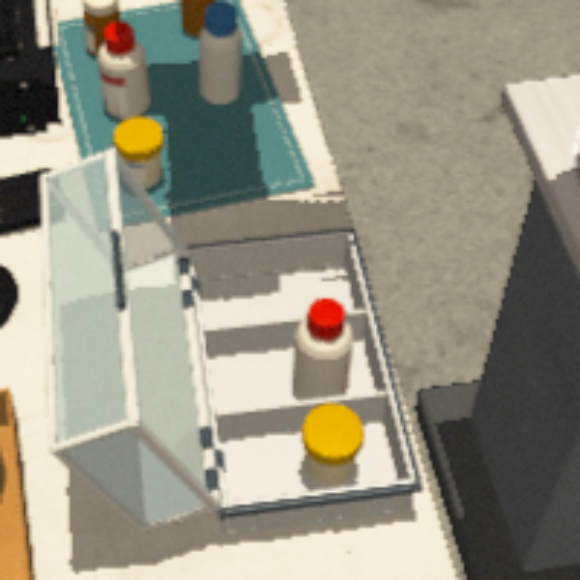

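View pics/w6.png

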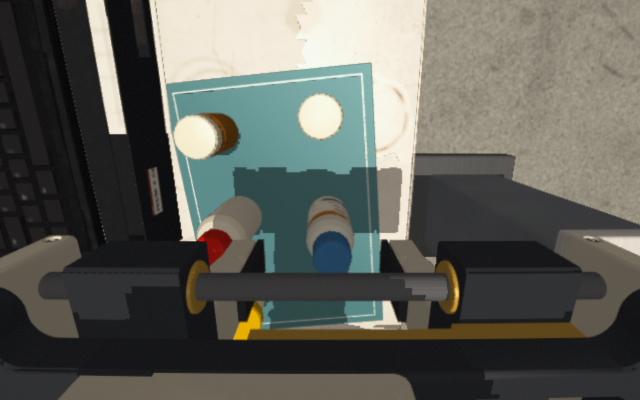

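Run:
```python
from h import *
w=arm.camera_model("wrist")
p=onz(w,(320,116.5),.079); print(p)
to(p[0],p[1],.052,0)
```

```text
[ 0.46   -0.3004  0.079 ]
t 7.08 pos [ 0.4598 -0.2255  0.1953] f [0.3 0.9 0.2] w 0.0648 shift [ 0.1433  0.0749 -0.0004] jawang 179.9 q6 0.07 twist -0.1
```

Call:
jog_arm --motion '[{"dx":0.02,"dy":0.035,"dz":0,"twist":0},{"dx":0.05,"dy":0.065,"dz":0,"twist":0},{"dx":0.08,"dy":0.0725,"dz":0,"twist":0},{"dx":0.11,"dy":0.0725,"dz":0,"twist":0},{"dx":0.135,"dy":0.0725,"dz":0,"twist":0},{"dx":0.148,"dy":0.0725,"dz":0,"twist":0},{"dx":0.148,"dy":0.0725,"dz":0,"twist":0},{"dx":0.148,"dy":0.0725,"dz":0,"twist":0}]'

```text
t: 7.75
eef_pos: [0.4601, -0.2972, 0.0474]
ee_rot: [-0.108, 1.569, 3.035]
force: [0.6, 0.8, 0.5]
width: 0.0648
```

Call:
jog_arm --motion '[{"dx":0,"dy":0,"dz":0,"twist":0},{"dx":0,"dy":0,"dz":0,"twist":0},{"dx":0,"dy":0,"dz":0,"twist":0},{"dx":0,"dy":0,"dz":0,"twist":0},{"dx":0,"dy":0,"dz":0,"twist":0},{"dx":0,"dy":0,"dz":0,"twist":0},{"dx":0,"dy":0,"dz":0,"twist":0}]' --gripper 0.02 --newtons 20

```text
t: 8.33
eef_pos: [0.4603, -0.2982, 0.0484]
ee_rot: [2.781, 1.57, -0.361]
force: [-1.0, 2.2, 6.6]
width: 0.0384
```

Call:
jog_arm --motion '[{"dx":-0.02,"dy":0,"dz":0,"twist":0},{"dx":-0.055,"dy":0,"dz":0,"twist":0},{"dx":-0.095,"dy":0,"dz":0,"twist":0},{"dx":-0.13,"dy":0,"dz":0,"twist":0},{"dx":-0.15,"dy":0,"dz":0,"twist":0},{"dx":-0.15,"dy":-0.03,"dz":0.005,"twist":0},{"dx":-0.15,"dy":-0.07,"dz":0.01,"twist":0},{"dx":-0.15,"dy":-0.11,"dz":0.015,"twist":0},{"dx":-0.15,"dy":-0.15,"dz":0.02,"twist":0},{"dx":-0.15,"dy":-0.19,"dz":0.025,"twist":0},{"dx":-0.15,"dy":-0.23,"dz":0.03,"twist":0},{"dx":-0.15,"dy":-0.27,"dz":0.035,"twist":0},{"dx":-0.15,"dy":-0.31,"dz":0.037,"twist":0},{"dx":-0.15,"dy":-0.345,"dz":0.037,"twist":0},{"dx":-0.15,"dy":-0.375,"dz":0.037,"twist":0},{"dx":-0.15,"dy":-0.389,"dz":0.037,"twist":0},{"dx":-0.15,"dy":-0.389,"dz":0.037,"twist":0},{"dx":-0.15,"dy":-0.389,"dz":0.037,"twist":0}]'

```text
t: 9.83
eef_pos: [0.4228, 0.0916, 0.1974]
ee_rot: [0.139, 1.57, -3.001]
force: [-1.4, -0.7, -1.7]
width: 0.0386
```

Run:
```python
from h import *
im=arm.grab_frame("scene")[100:340,160:400]; cv2.imwrite("pics/s7.png",cv2.resize(im,None,fx=2.4,fy=2.4)[:,:,::-1])
im=arm.grab_frame("wrist"); cv2.imwrite("pics/w7.png",im[:,:,::-1])
to(.423,.091,.0484,0)
```

```text
t 9.93 pos [0.4229 0.0904 0.1974] f [ 1.  -1.3 -0.5] w 0.0387 shift [ 0.149  -0.0006 -0.0002] jawang 180.0 q6 -0.67 twist -0.0
```

View pics/s7.png

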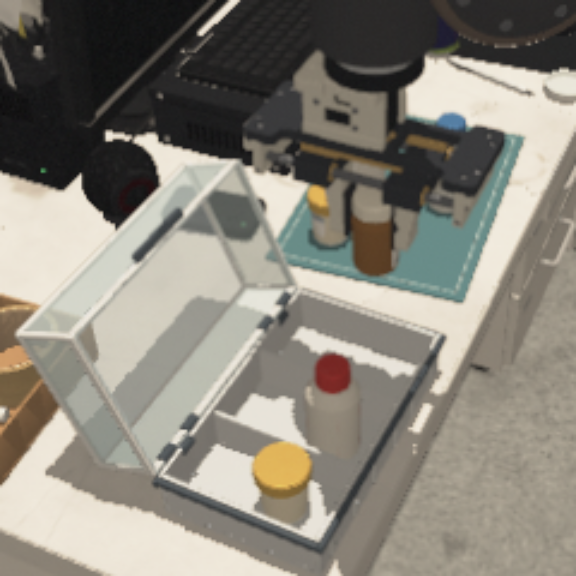

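View pics/w7.png

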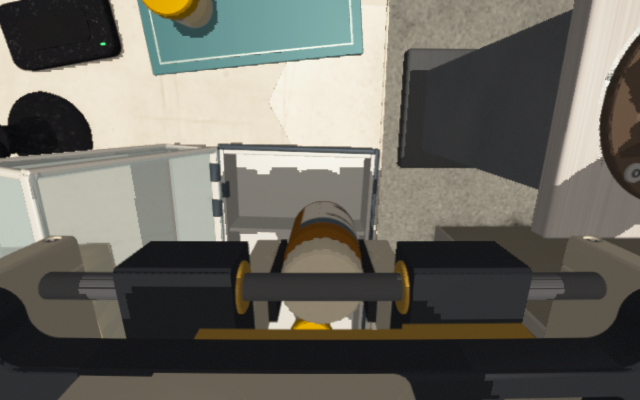

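Call:
jog_arm --motion '[{"dx":0.03,"dy":0,"dz":0,"twist":0},{"dx":0.06,"dy":0,"dz":0,"twist":0},{"dx":0.09,"dy":0,"dz":0,"twist":0},{"dx":0.12,"dy":0,"dz":0,"twist":0},{"dx":0.135,"dy":0,"dz":0,"twist":0},{"dx":0.141,"dy":0,"dz":0,"twist":0},{"dx":0.143,"dy":0,"dz":0,"twist":0},{"dx":0.143,"dy":0,"dz":0,"twist":0}]'

```text
t: 10.6
eef_pos: [0.4235, 0.0905, 0.0548]
ee_rot: [1.455, 1.571, -1.688]
force: [-0.6, -0.1, -1.5]
width: 0.0384
```

Call:
jog_arm --motion '[{"dx":0.002,"dy":0,"dz":0,"twist":0},{"dx":0.004,"dy":0,"dz":0,"twist":0},{"dx":0.004,"dy":0,"dz":0,"twist":0}]'

```text
t: 10.85
eef_pos: [0.4236, 0.0912, 0.0511]
ee_rot: [-2.472, 1.569, 0.669]
force: [0.8, 0.8, -1.0]
width: 0.0387
```

Call:
jog_arm --motion '[{"dx":0.001,"dy":0,"dz":0,"twist":0},{"dx":0.003,"dy":0,"dz":0,"twist":0},{"dx":0.003,"dy":0,"dz":0,"twist":0}]'

```text
t: 11.1
eef_pos: [0.4237, 0.0913, 0.0483]
ee_rot: [-2.811, 1.57, 0.331]
force: [-2.5, -0.5, 8.8]
width: 0.0386
```

Call:
jog_arm --motion '[{"dx":0,"dy":0,"dz":0,"twist":0},{"dx":0,"dy":0,"dz":0,"twist":0},{"dx":0,"dy":0,"dz":0,"twist":0},{"dx":0,"dy":0,"dz":0,"twist":0},{"dx":-0.03,"dy":0,"dz":0,"twist":0},{"dx":-0.07,"dy":0,"dz":0,"twist":0},{"dx":-0.11,"dy":0,"dz":0,"twist":0},{"dx":-0.15,"dy":0,"dz":0,"twist":0},{"dx":-0.19,"dy":0,"dz":0,"twist":0},{"dx":-0.23,"dy":0,"dz":0,"twist":0},{"dx":-0.25,"dy":0,"dz":0,"twist":0},{"dx":-0.25,"dy":0,"dz":0,"twist":0}]' --gripper 0.065

```text
t: 12.1
eef_pos: [0.4252, 0.0918, 0.3029]
ee_rot: [-2.655, 1.562, 0.487]
force: [0.9, -0.7, -0.6]
width: 0.0648
```

Run:
```python
from h import *
im=arm.grab_frame("scene")[140:340,140:400]; cv2.imwrite("pics/s8.png",cv2.resize(im,None,fx=3,fy=3,interpolation=2)[:,:,::-1])
im=arm.grab_frame("side")[150:350,240:440]; cv2.imwrite("pics/t8.png",cv2.resize(im,None,fx=3,fy=3,interpolation=2)[:,:,::-1])
to(.7,.19,.33,90)
```

```text
t 12.20 pos [0.4232 0.0911 0.2981] f [ 0.2 -0.1 -0.5] w 0.0650 shift [-0.0314 -0.0991 -0.2768] jawang 180.0 q6 -0.67 twist 90.0
```

View pics/s8.png

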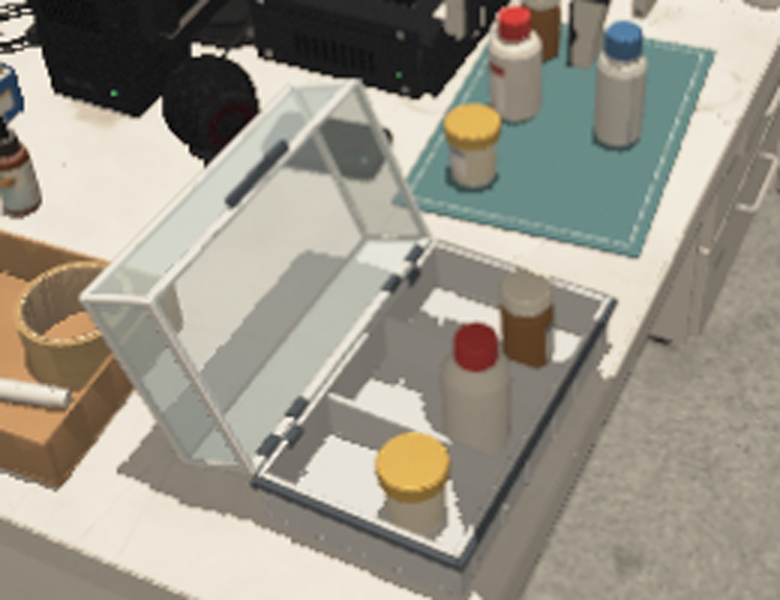

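View pics/t8.png

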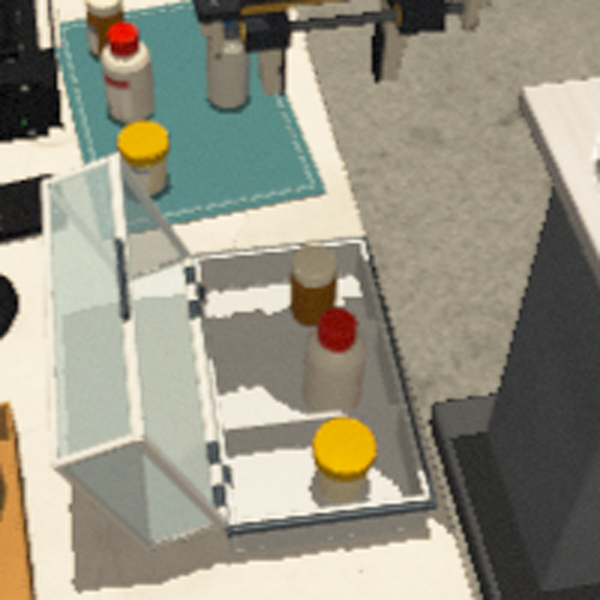

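Run:
```python
from h import *
a,b=arm.camera_model("scene"),arm.camera_model("side")
for n,u,v in [("outL",(88,297),(57,463)),("outR",(292,87),(46,180)),("rimL",(153,300),(141,440)),("rimR",(358,83),(118,158)),("hingeL",(258,472),(222,520))]:
    print(n,tri([a,b],[(u[0]/3+140-.3,u[1]/3+140-.3),(v[0]/3+240-.3,v[1]/3+150-.3)]))
for th in (1.75,1.85,1.95):
    print(th,.449+.075+.15*-np.cos(th)+.068*np.sin(th),.05+.15*np.sin(th)+.068*np.cos(th))
```

```text
outL [0.641  0.2922 0.1663]
outR [0.6338 0.0474 0.1681]
rimL [0.5847 0.296  0.1887]
rimR [0.5754 0.0496 0.1884]
hingeL [0.5332 0.2907 0.0438]
1.75 0.6176479527348515 0.18547716024692507
1.85 0.6307052508259974 0.17545114366222808
1.95 0.6426963853229561 0.16417166071869288
```

Run:
```python
from h import *
b=arm.camera_model("side");a=arm.camera_model("scene")
for uv in [(150,235),(178,235),(190,210)]: print(uv,onz(b,uv,0)[:2],onz(b,uv,.1)[:2])
for uv in [(170,140),(210,160)]: print(uv,onz(a,uv,0)[:2])
```

```text
(150, 235) [ 0.9343 -0.0613] [0.8959 0.0244]
(178, 235) [ 0.8584 -0.0484] [0.8285 0.0358]
(190, 210) [ 0.8302 -0.1366] [ 0.8034 -0.0426]
(170, 140) [ 1.0378 -0.187 ]
(210, 160) [ 0.8609 -0.1451]
```

Call:
jog_arm --motion '[{"dx":-0.03,"dy":-0.02,"dz":-0.03,"twist":10},{"dx":-0.03,"dy":-0.03,"dz":-0.06,"twist":20},{"dx":-0.03,"dy":-0.04,"dz":-0.09,"twist":30},{"dx":-0.03,"dy":-0.05,"dz":-0.12,"twist":40},{"dx":-0.03,"dy":-0.06,"dz":-0.15,"twist":50},{"dx":-0.03,"dy":-0.07,"dz":-0.18,"twist":60},{"dx":-0.03,"dy":-0.08,"dz":-0.21,"twist":70},{"dx":-0.03,"dy":-0.085,"dz":-0.24,"twist":80},{"dx":-0.03,"dy":-0.085,"dz":-0.265,"twist":90},{"dx":-0.03,"dy":-0.085,"dz":-0.277,"twist":90},{"dx":-0.03,"dy":-0.085,"dz":-0.277,"twist":90},{"dx":-0.03,"dy":-0.085,"dz":-0.277,"twist":90},{"dx":-0.03,"dy":-0.085,"dz":-0.277,"twist":90},{"dx":-0.03,"dy":-0.085,"dz":-0.277,"twist":90},{"dx":-0.03,"dy":-0.085,"dz":-0.277,"twist":90},{"dx":-0.03,"dy":-0.085,"dz":-0.277,"twist":90}]' --gripper 0.0

```text
t: 13.53
eef_pos: [0.7, 0.1757, 0.3264]
ee_rot: [1.981, 1.569, -2.73]
force: [0.1, 0.4, -0.2]
width: 0.0002
```

Run:
```python
from h import *
im=arm.grab_frame("scene"); cv2.imwrite("pics/s9.png",im[:,:,::-1])
im=arm.grab_frame("side"); cv2.imwrite("pics/t9.png",im[:,:,::-1])
to(.7,.175,.146,90)
```

```text
t 13.63 pos [0.7001 0.1758 0.3271] f [-0.3  0.4  0.7] w 0.0007 shift [ 0.1811 -0.     -0.0008] jawang 90.1 q6 -2.08 twist 0.1
```

View pics/s9.png

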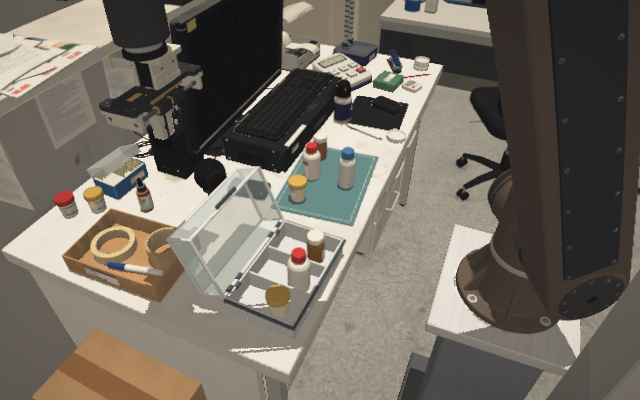

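View pics/t9.png

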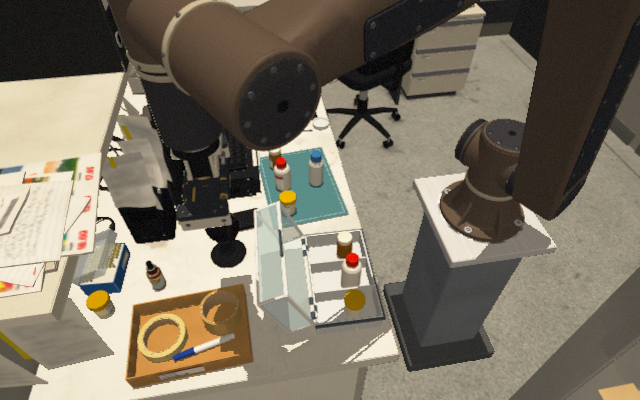

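Call:
jog_arm --motion '[{"dx":0.035,"dy":0,"dz":0,"twist":0},{"dx":0.07,"dy":0,"dz":0,"twist":0},{"dx":0.105,"dy":0,"dz":0,"twist":0},{"dx":0.14,"dy":0,"dz":0,"twist":0},{"dx":0.17,"dy":0,"dz":0,"twist":0},{"dx":0.181,"dy":0,"dz":0,"twist":0},{"dx":0.181,"dy":0,"dz":0,"twist":0},{"dx":0.181,"dy":0.02,"dz":0,"twist":0},{"dx":0.181,"dy":0.035,"dz":0,"twist":0},{"dx":0.181,"dy":0.045,"dz":0,"twist":0},{"dx":0.181,"dy":0.055,"dz":0,"twist":0}]'

```text
t: 14.55
eef_pos: [0.6504, 0.1769, 0.1522]
ee_rot: [-1.371, 1.557, 0.202]
force: [16.2, -2.5, 12.8]
width: 0.0006
```

Run:
```python
from h import *
im=arm.grab_frame("scene")[120:320,140:400]; cv2.imwrite("pics/s10.png",cv2.resize(im,None,fx=3,fy=3,interpolation=2)[:,:,::-1])
to(.6,.175,.146,90)
```

```text
t 14.60 pos [0.6492 0.1771 0.1529] f [ 6.5 -0.6  5.7] w 0.0003 shift [ 0.0062  0.0493 -0.002 ] jawang 90.1 q6 -2.13 twist 0.1
```

View pics/s10.png

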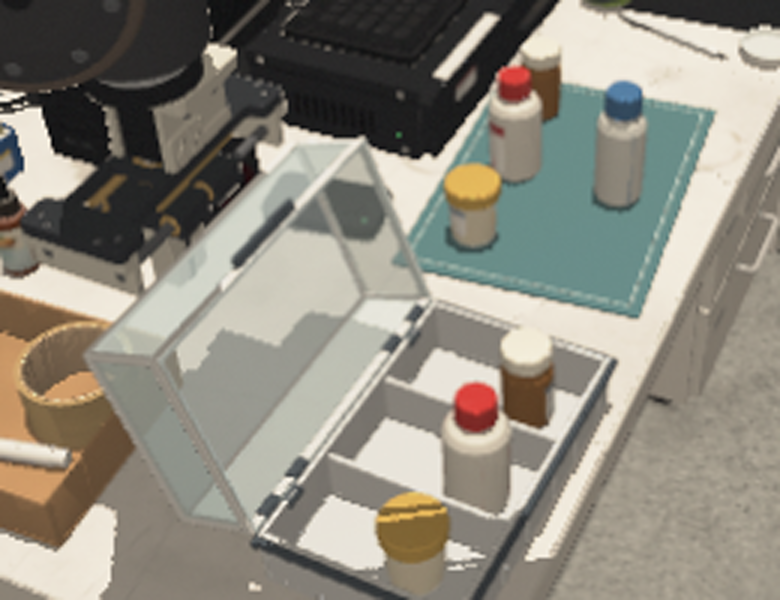

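Run:
```python
from h import *
# relative to commanded (.645,.175,.146): dx(down) , dy(-x)
s=.12
for d in [108,104,100,95,90,85,80,75,70,65,60,55,50,45,40,35,30,25,20,15,10,5,0]:
    t=np.radians(d)
    x=.5235-s*np.cos(t)+.068*np.sin(t)+.013; z=.05+s*np.sin(t)+.068*np.cos(t)+.011
    xe=.5235-.15*np.cos(t)+.068*np.sin(t)+.013
    print(d,round(x,3),round(xe,3),round(z,3),"dx",round(.146-z,3),"dy",round(.645-(x if d<=90 else xe),3))
```

```text
108 0.638 0.648 0.154 dx -0.008 dy -0.003
104 0.632 0.639 0.161 dx -0.015 dy 0.006
100 0.624 0.63 0.167 dx -0.021 dy 0.015
95 0.615 0.617 0.175 dx -0.029 dy 0.028
90 0.604 0.604 0.181 dx -0.035 dy 0.041
85 0.594 0.591 0.186 dx -0.04 dy 0.051
80 0.583 0.577 0.191 dx -0.045 dy 0.062
75 0.571 0.563 0.195 dx -0.049 dy 0.074
70 0.559 0.549 0.197 dx -0.051 dy 0.086
65 0.547 0.535 0.198 dx -0.052 dy 0.098
60 0.535 0.52 0.199 dx -0.053 dy 0.11
55 0.523 0.506 0.198 dx -0.052 dy 0.122
50 0.511 0.492 0.197 dx -0.051 dy 0.134
45 0.5 0.479 0.194 dx -0.048 dy 0.145
40 0.488 0.465 0.19 dx -0.044 dy 0.157
35 0.477 0.453 0.186 dx -0.04 dy 0.168
30 0.467 0.441 0.18 dx -0.034 dy 0.178
25 0.456 0.429 0.173 dx -0.027 dy 0.189
20 0.447 0.419 0.166 dx -0.02 dy 0.198
15 0.438 0.409 0.158 dx -0.012 dy 0.207
10 0.43 0.401 0.149 dx -0.003 dy 0.215
5 0.423 0.393 0.139 dx 0.007 dy 0.222
0 0.416 0.386 0.129 dx 0.017 dy 0.229
```

Call:
jog_arm --motion '[{"dx":-0.012,"dy":0.002,"dz":0,"twist":0},{"dx":-0.015,"dy":0.006,"dz":0,"twist":0},{"dx":-0.018,"dy":0.01,"dz":0,"twist":0},{"dx":-0.021,"dy":0.015,"dz":0,"twist":0},{"dx":-0.025,"dy":0.022,"dz":0,"twist":0},{"dx":-0.029,"dy":0.028,"dz":0,"twist":0},{"dx":-0.032,"dy":0.035,"dz":0,"twist":0},{"dx":-0.035,"dy":0.041,"dz":0,"twist":0},{"dx":-0.038,"dy":0.047,"dz":0,"twist":0},{"dx":-0.04,"dy":0.052,"dz":0,"twist":0},{"dx":-0.043,"dy":0.058,"dz":0,"twist":0},{"dx":-0.045,"dy":0.064,"dz":0,"twist":0},{"dx":-0.045,"dy":0.064,"dz":0,"twist":0}]'

```text
t: 15.68
eef_pos: [0.5798, 0.1758, 0.1918]
ee_rot: [1.625, 1.57, -3.088]
force: [1.2, 0.3, 0.7]
width: 0.0007
```

Run:
```python
from h import *
im=arm.grab_frame("scene")[120:320,140:400]; cv2.imwrite("pics/s11.png",cv2.resize(im,None,fx=3,fy=3,interpolation=2)[:,:,::-1])
im=arm.grab_frame("side")[100:340,220:440]; cv2.imwrite("pics/t11.png",cv2.resize(im,None,fx=2.5,fy=2.5,interpolation=2)[:,:,::-1])
to(.6,.175,.146,90)
```

```text
t 15.78 pos [0.58   0.1754 0.1909] f [0.3 0.1 1. ] w 0.0003 shift [ 0.0449 -0.0201 -0.0004] jawang 90.0 q6 -2.19 twist -0.0
```

View pics/s11.png

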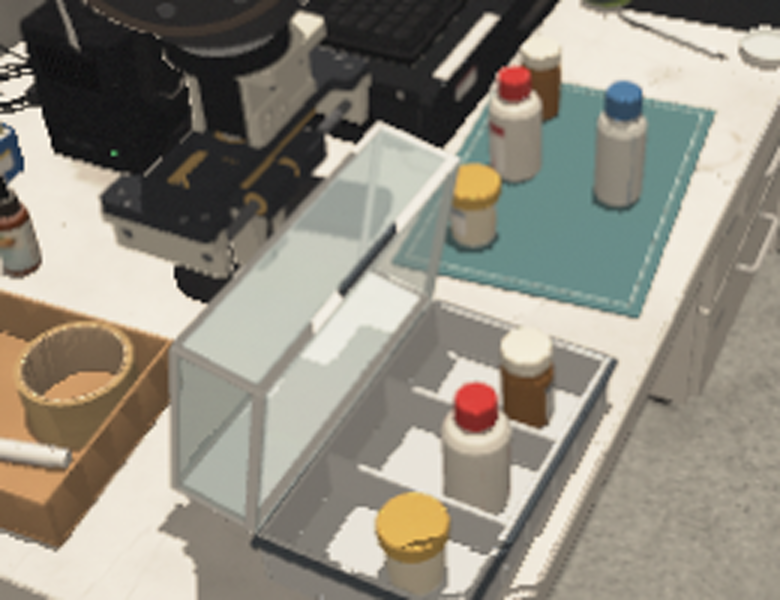

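View pics/t11.png

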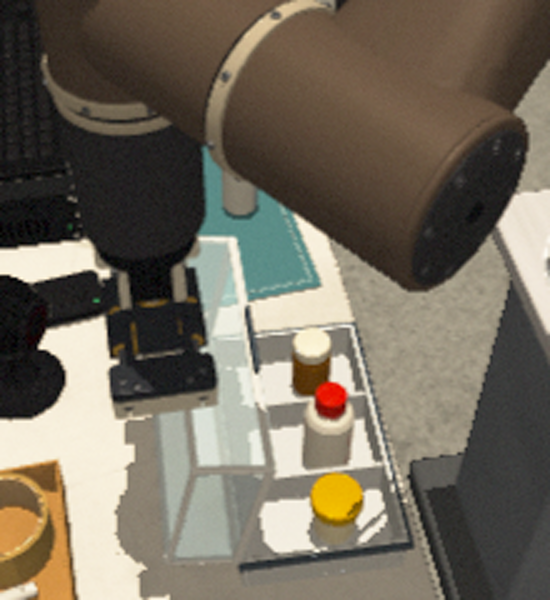

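Call:
jog_arm --motion '[{"dx":-0.003,"dy":0.007,"dz":0,"twist":0},{"dx":-0.004,"dy":0.012,"dz":0,"twist":0},{"dx":-0.005,"dy":0.018,"dz":0,"twist":0},{"dx":-0.006,"dy":0.024,"dz":0,"twist":0},{"dx":-0.007,"dy":0.03,"dz":0,"twist":0},{"dx":-0.007,"dy":0.036,"dz":0,"twist":0},{"dx":-0.007,"dy":0.042,"dz":0,"twist":0},{"dx":-0.007,"dy":0.048,"dz":0,"twist":0},{"dx":-0.006,"dy":0.054,"dz":0,"twist":0},{"dx":-0.006,"dy":0.06,"dz":0,"twist":0},{"dx":-0.005,"dy":0.066,"dz":0,"twist":0},{"dx":-0.004,"dy":0.072,"dz":0,"twist":0},{"dx":-0.002,"dy":0.077,"dz":0,"twist":0},{"dx":0.0,"dy":0.083,"dz":0,"twist":0},{"dx":0.002,"dy":0.088,"dz":0,"twist":0},{"dx":0.004,"dy":0.094,"dz":0,"twist":0},{"dx":0.006,"dy":0.099,"dz":0,"twist":0},{"dx":0.009,"dy":0.105,"dz":0,"twist":0},{"dx":0.012,"dy":0.11,"dz":0,"twist":0}]'

```text
t: 17.37
eef_pos: [0.4704, 0.1758, 0.1791]
ee_rot: [1.9, 1.57, -2.814]
force: [0.7, 0.4, 2.9]
width: 0.0005
```

Run:
```python
from h import *
im=arm.grab_frame("scene")[120:320,140:400]; cv2.imwrite("pics/s12.png",cv2.resize(im,None,fx=3,fy=3,interpolation=2)[:,:,::-1])
to(.416,.175,.129,90)
```

```text
t 17.42 pos [0.4694 0.1754 0.1785] f [-1.   0.8 -0.3] w 0.0004 shift [ 0.0496  0.0533 -0.0004] jawang 89.9 q6 -2.32 twist -0.1
```

View pics/s12.png

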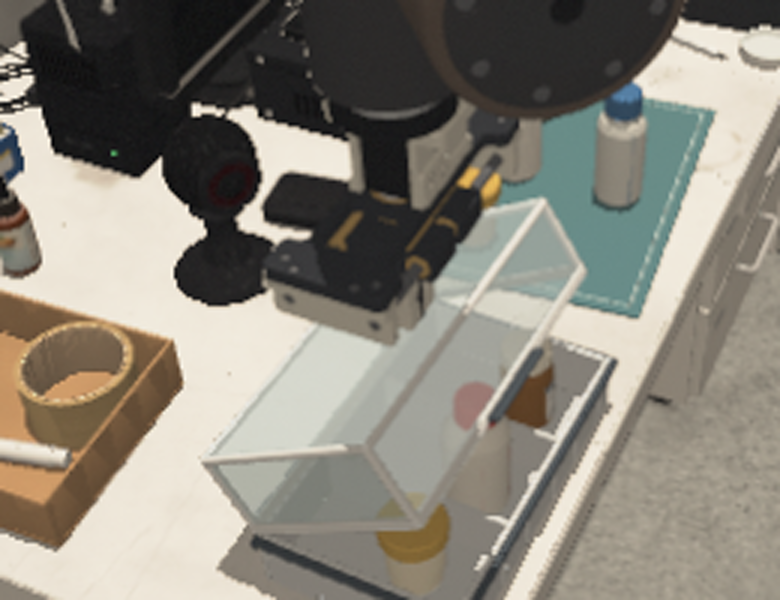

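Call:
jog_arm --motion '[{"dx":0.004,"dy":0.008,"dz":0,"twist":0},{"dx":0.008,"dy":0.014,"dz":0,"twist":0},{"dx":0.011,"dy":0.019,"dz":0,"twist":0},{"dx":0.015,"dy":0.024,"dz":0,"twist":0},{"dx":0.019,"dy":0.029,"dz":0,"twist":0},{"dx":0.023,"dy":0.033,"dz":0,"twist":0},{"dx":0.027,"dy":0.038,"dz":0,"twist":0},{"dx":0.031,"dy":0.042,"dz":0,"twist":0},{"dx":0.036,"dy":0.045,"dz":0,"twist":0},{"dx":0.041,"dy":0.048,"dz":0,"twist":0},{"dx":0.046,"dy":0.051,"dz":0,"twist":0},{"dx":0.048,"dy":0.053,"dz":0,"twist":0},{"dx":0.048,"dy":0.053,"dz":0,"twist":0}]'

```text
t: 18.5
eef_pos: [0.4176, 0.1756, 0.1309]
ee_rot: [2.305, 1.569, -2.408]
force: [-0.5, -0.1, -0.4]
width: 0.0005
```

Run:
```python
from h import *
im=arm.grab_frame("scene")[120:320,140:400]; cv2.imwrite("pics/s13.png",cv2.resize(im,None,fx=3,fy=3,interpolation=2)[:,:,::-1])
to(.416,.175,.129,90)
```

```text
t 18.55 pos [0.418  0.1758 0.1313] f [-0.6 -0.5  0.8] w 0.0005 shift [ 0.0023  0.002  -0.0008] jawang 90.0 q6 -2.41 twist -0.0
```

View pics/s13.png

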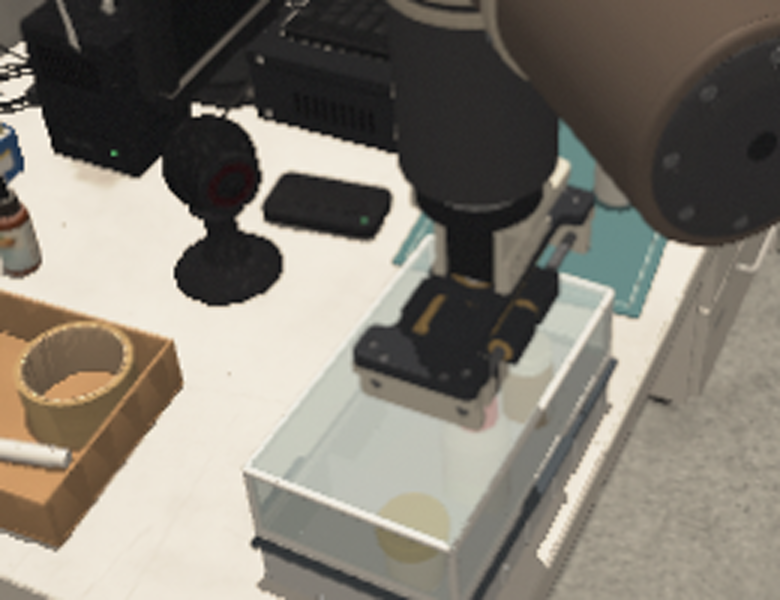

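Nearly shut; press down gently in small steps until the force rises.

Call:
jog_arm --motion '[{"dx":0.002,"dy":0,"dz":0,"twist":0},{"dx":0.003,"dy":0,"dz":0,"twist":0},{"dx":0.003,"dy":0,"dz":0,"twist":0}]'

```text
t: 18.8
eef_pos: [0.4185, 0.1762, 0.1292]
ee_rot: [-1.071, 1.57, 0.5]
force: [-3.0, -0.2, 8.3]
width: 0.0008
```

Call:
jog_arm --motion '[{"dx":0.001,"dy":0,"dz":0,"twist":0},{"dx":0.002,"dy":0,"dz":0,"twist":0},{"dx":0.002,"dy":0,"dz":0,"twist":0}]'

```text
t: 19.05
eef_pos: [0.4186, 0.1762, 0.129]
ee_rot: [-1.269, 1.57, 0.302]
force: [-12.3, -2.6, 29.3]
width: 0.0006
```

Call:
jog_arm --motion '[{"dx":-0.01,"dy":0,"dz":0,"twist":0},{"dx":-0.04,"dy":0,"dz":0,"twist":0},{"dx":-0.08,"dy":0,"dz":0,"twist":0},{"dx":-0.12,"dy":0,"dz":0,"twist":0},{"dx":-0.15,"dy":0.0,"dz":-0.03,"twist":0},{"dx":-0.15,"dy":0.0,"dz":-0.07,"twist":0},{"dx":-0.15,"dy":0.0,"dz":-0.11,"twist":0},{"dx":-0.15,"dy":0,"dz":-0.15,"twist":0},{"dx":-0.15,"dy":0,"dz":-0.19,"twist":0},{"dx":-0.15,"dy":0,"dz":-0.23,"twist":0},{"dx":-0.15,"dy":0,"dz":-0.27,"twist":0},{"dx":-0.15,"dy":0,"dz":-0.31,"twist":0},{"dx":-0.15,"dy":0,"dz":-0.35,"twist":0},{"dx":-0.15,"dy":0,"dz":-0.35,"twist":0},{"dx":-0.15,"dy":0,"dz":-0.35,"twist":0},{"dx":-0.15,"dy":0,"dz":-0.35,"twist":0}]'

```text
t: 20.38
eef_pos: [0.4179, -0.1744, 0.2764]
ee_rot: [1.03, 1.57, 2.599]
force: [0.3, 0.8, 0.0]
width: 0.0007
```

Run:
```python
from h import *
I=arm.grab_frame("scene");im=I[120:340,140:400]; cv2.imwrite("pics/s14.png",cv2.resize(im,None,fx=2.7,fy=2.7,interpolation=2)[:,:,::-1])
J=arm.grab_frame("side");im=J[130:350,220:440]; cv2.imwrite("pics/t14.png",cv2.resize(im,None,fx=2.7,fy=2.7,interpolation=2)[:,:,::-1])
for n,A,c,b in (("scene",I,(18,120,100),(30,255,255)),("scene",I,(0,150,80),(5,255,255)),("side",J,(18,120,100),(30,255,255)),("side",J,(0,150,80),(5,255,255)),("scene",I,(98,120,80),(115,255,255)),("side",J,(98,120,80),(115,255,255))):
    print(n,c[0],[x[0] for x in blobs(A,c,b,30) if 230<x[0][0]<400 and 110<x[0][1]<340])
print(arm.get_state()['force'],arm.get_state()['qd'])
```

```text
scene 18 [array([297.1, 181.9])]
scene 0 [array([311.3, 147.2])]
side 18 [array([287.2, 197.6])]
side 0 [array([280.7, 162.7])]
scene 98 []
side 98 [array([315.6, 155.9])]
[-0.4991  0.3288  0.3112] [ 0.0171 -0.0043 -0.0011  0.001  -0.0016  0.0016]
```

View pics/s14.png

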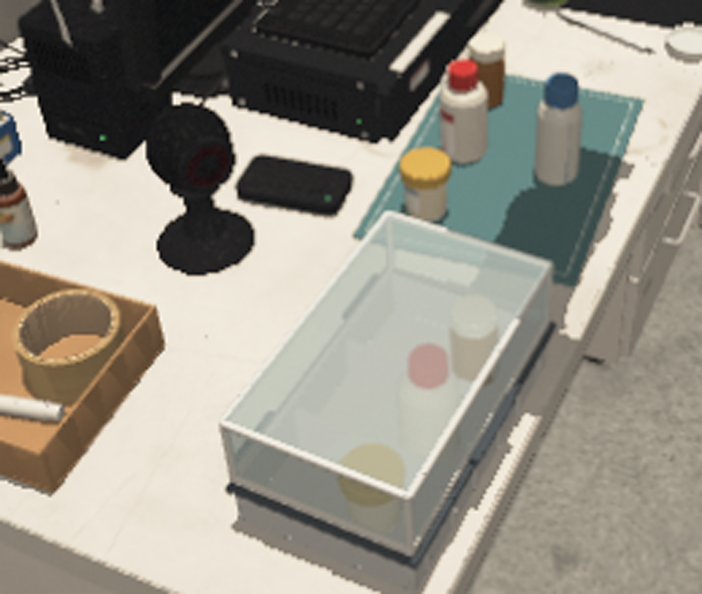

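View pics/t14.png

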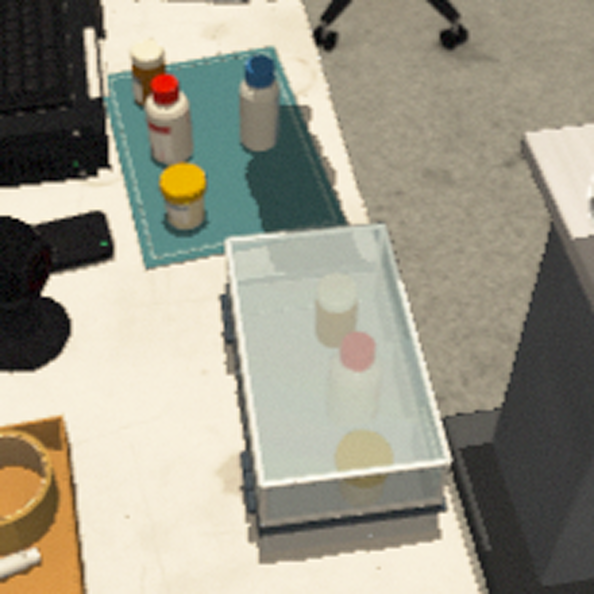

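Run:
```python
from h import *
a,b=arm.camera_model("scene"),arm.camera_model("side")
for n,u,v in [("FL",(410,497),(445,462)),("FR",(551,264),(385,227)),("HL",(223,425),(258,485)),("HR",(390,215),(230,240))]:
    print(n,tri([a,b],[(u[0]/2.7+140-.3,u[1]/2.7+120-.3),(v[0]/2.7+220-.3,v[1]/2.7+130-.3)]))
```

```text
FL [0.3816 0.2988 0.1123]
FR [0.3723 0.0582 0.1196]
HL [0.5294 0.2934 0.1102]
HR [0.5166 0.0506 0.1179]
```

Front and hinge-side lid edges measure the same height, near the expected 118 mm, so the lid is shut. The items left on the mat have not moved.

Run:
```python
from h import *
print(arm.job_done()); print(arm.get_state()['t'])
```

```text
the job is handed in; nothing more can be done
None
the job is handed in; nothing more can be done
```

The job is handed in, at about 20.5 s on the robot's clock; it reports no verdict.

**What I did:** The cup was already in the left compartment. I put the front red-capped bottle in the middle compartment and the front amber pot in the right one. I then pulled the lid over from behind and pressed it shut.

**Last checks that agreed:**
- The three articles stand upright in separate compartments in both fixed cameras.
- The lid stopped moving under a 29 N press, with the fingertip at the height expected for a shut lid. Its front and hinge-side top edges then measured level to about 2 mm.
- The yellow, red and blue caps I could compare on the mat are within 0.5 pixel of where they started. I checked the other pot by eye only.
- The arm was clear of everything, with near-zero force.

**What disagreed:**
- The wrist camera read positions 4–9 mm lower in y than the fixed cameras. I aimed in between.
- The lid corners measured 110–120 mm high against 118 mm nominal. Front and hinge side still matched at each end.
- The bottle touched down about 3 mm higher than in the grasp, so it had probably slipped slightly in the fingers. It still ended up standing on the floor of the case.

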